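Raise the saw guard and set the rip fence to a sample leg

TASK

The little bench table saw is unplugged and needs its rip fence set to the width of the sample leg that lies beside the blade. With your fingertips, push the counterweighted blade guard up past its balance point, without flinging it, so that it stays up by itself; then push the fence along its rail until the sample is closed up snugly between fence and blade, without straining anything. Only push, never grip: do not run the fence in under the lowered guard, do not pick the sample up, and leave the other things on saw and desk where they are.

Things in the scene. Friction and masses are not known exactly. Their poses are not given: they have to be found in the camera images.
- saw: bench table saw, fixed: grey housing, aluminium table 240 x 300 mm (x by y), its top 95 mm above the origin (centre of the underside, at desk height). x points from the operator's front to the back, y left, z up. The blade lies in the plane y = 0; to its right (-y) are the sample leg and the rip fence.
- blade: the saw blade, fixed: steel disc 80 mm across, 2.4 mm thick, its top 16 mm above the saw table and 64 mm of it showing along x, centred on the saw. Origin: the disc's centre, 22.5 mm below the table top; x, y, z as the saw's.
- guard (a joint): counterweighted blade guard: rad, 0 = lowered (at the start), grows as its front is pushed up and back, stop at 1.40. It balances near 0.87: below that it falls shut, above it tips back by itself, slowly, onto the upper stop and stays. Needs about 1 N at the cross-bar. Clear hood 110 x 80 x 41 mm, 6 mm above the table, under a steel boom.
- guard_bar (a point): middle of the guard's front cross-bar: a round steel bar of 8 mm diameter, 68 mm long along the saw's y, 23 mm in front of the hood, free underneath; lowered, its centre is 42 mm above the saw table, 190 mm in front of and 23 mm below the pivot. Moves with the guard.
- guard_hinge (a point): the guard's pivot, fixed to the saw: 105 mm behind the saw's centre and 65 mm above its table; the pivot axis is the saw's y. Behind it, with the guard lowered, the tail rises at 30 degrees and carries the counterweight, a steel cylinder 38 mm in diameter and 45 mm long centred 70 mm from the pivot, which goes down as the guard goes up.
- fence (a joint): rip fence: m, slides along the saw's y; grows as it is pushed left towards the blade, 0 = farthest, stop at 0.085, starts at 0 to 0.035. Gap from its face to the blade's near side = 0.0938 minus this value. Slides stiffly, at about 3 N, and stays where left. Aluminium beam 236 mm long (x), 22 mm wide, top 32 mm above the saw table, black head on the front rail.
- fence_face (a point): middle of the fence's face towards the blade, 16.5 mm above the saw table and level with the blade's centre along x; the outer face, to be pushed, is 22 mm farther right (-y of the saw). Moves with the fence.
- sample: the sample leg: square light wooden bar 90 x 24 x 24 mm (x, y, z), lying on the saw table on the right of the blade, its length roughly along the blade and a few mm off it. Origin: centre of its underside.
- mitre_gauge: bystander: mitre gauge lying on the saw table on the left of the blade; bar 160 mm along x, head 82 mm wide, black knob on top 52 mm high. Origin: underside, middle of the bar.
- leg_blank: bystander: tapered wooden leg blank, 190 mm tall, 60 x 52 mm at the foot, standing. Origin: underside.
- block_plane: bystander: steel block plane 165 x 48 mm, 50 mm high. Origin: underside.
- push_stick: bystander: plywood push stick 295 mm long, 12 mm thick, lying flat. Origin: underside.
- knife: bystander: utility knife 175 mm long, lying flat. Origin: underside.
- glue: bystander: white glue bottle, 54 mm in diameter, 150 mm tall. Origin: underside.
- spare_leg: bystander: square light wooden bar 26 x 26 x 120 mm, standing on end on the desk beside the saw. Origin: underside.

How it is judged:
By the outcome, as a careful person would: the job done as asked, in the order asked, and still so for the second after the job is handed in, with the robot touching nothing.
It also fails if it takes over 51 s, if anything falls off the work surface, if the arm or the gripper's body presses on something with over 40 N, if the wrist force passes 120 N, or if a joint passes its speed limit or range.

ROBOT

A 6-joint arm with a two-finger parallel gripper is mounted at the origin on the work surface. World frame = base frame: x ahead of the robot, y to its left, z up, the work surface at z = 0. Lengths are in m, angles in rad, forces in N, time in s.
With the tool pointing down it reaches from about 0.4 to 0.925 m from the base axis. Payload 3.4 kg.
Tool frame: the origin (TCP) lies between the finger pads; the fingertips stand 17 mm ahead of it and the grasp point (between the pads) lies 2 mm behind it; z points along the fingers, x is the direction in which the jaws open and shut, and the axes are right-handed (so a half turn about z gives the same grasp; the last joint's range is limited). The gripper opens to 85 mm and grips with 20 to 120 N. Pads are 22 mm wide; open, the fingers measure 114 mm over their backs; the gripper's body (76 mm by 85 mm) begins 54 mm behind the grasp point. The pads swing forward as they close: fully open they stand 13 mm farther back than shut.
Start: joints at [1.139, 0.307, 1.506, -0, 1.328, -0.073], TCP at [0.201, 0.539, 0.248] pointing down, gripper open.
Joint ranges: [-3.12, 3.12], [-1.05, 2.28], [0.14, 2.33], [-1.42, 4.57], [0.1, 2.73], [-2.68, 2.68]. Speed limits (rad/s): [2.57, 2.57, 3.14, 3.14, 3.14, 3.14].

INTERFACE

Orientations are given as a 3x3 rotation matrix whose columns are the frame's x, y, z axes.
In Python, from plant import * gives the robot as it stands.
- The arm moves only by the tool apply_moves, never from a script. Its argument "rows" is one flat list of numbers, 7 for each row, row after row: the shift along the tool's x, y, z in m, then the turn, a rotation vector about the tool's x, y, z in degrees, then the gripper command: -1 is shut, 1 is fully open, values between are in proportion. A call has 1 to 10 rows; each row is the pose to reach, as a shift and turn from the pose commanded when the call began, along the tool's axes at that moment; what a row does not reach only later rows make up. A row lasts 1/8 s, in which the tool goes at most 62.5 mm and 10.7 degrees, less where a joint would pass 70% of its speed; a pose out of reach is approached as far as the arm can. A call with a gripper value outside its range is refused whole. The fingers move at their own pace and stop on an object; "grip_force" is the grip in N (left out, the last holds). Time passes only in rows, so rows that repeat a pose let the fingers close. It gives the time, the measured TCP pose, the force and the opening at its end, in the units of the state.
- state(): the state, without advancing time (a new reading comes with each control period).
- snapshot(name): name is "scene" or "top" or "wrist"; returns the picture (400x640x3 uint8, red, green, blue); there is no depth.
- camera_info(name): a dict with "camera_matrix" (3x3 intrinsics, pixels), "pose" (4x4, takes a point from camera to world coordinates); the wrist camera has in their place "tool_from_camera" (4x4, takes a point from camera to tool coordinates, whose origin is the TCP and whose axes are the tool frame's). Camera axes: x right, y up, looking along -z (the intrinsics and any distortion apply to the point x, -y, -z); pixel columns grow to the right and rows downward; lengths in m; the calibration is good to about 2 mm. The wrist camera is an equidistant fisheye: a pixel r from the principal point sees the ray r / f radians off the axis. A picture is of the moment at which its call begins: read the wrist's pose just before it. camera_info takes no time and is no camera call.
- hand_in(): hands the job in, once; it reports no verdict.
The state is a dict: "time": time; "joints": joint angles; "qd": joint speeds; "joint_efforts": joint torques, N m; "tool_pos": TCP position; "tcp_rot": TCP orientation; "ft_force": force on the tool from outside, world axes, zero at the start; "ft_torque": the same for the moment, N m; "opening": opening from 0.0 (shut) to 1.0 (fully open).
Only numpy, scipy, OpenCV 4.12 (cv2) and the standard library are available. Lean on these libraries where they do the work, as an engineer would, in place of code of your own. Each camera call takes 0.05 s, during which the arm holds its last target. There are 200 camera calls.

## Working session

There is one attempt and no reset: what is moved stays moved. The work goes in short steps, Python scripts to look and compute and a tool call to move; the robot and the scene stay as the last step left them, time stands still between calls to the robot, and variables do not carry over. Pictures are saved under pics/ and viewed, about 8 in all and at most 12, crops included, and the job is handed in when it is done.

Besides the shell and the picture viewer there is one more tool, called after ">>>" as name(argument=value, ...), one argument or row to a line, values as JSON. apply_moves: Moves the arm, as the interface text tells. Its arguments: {"type":"object","properties":{"rows":{"type":"array"},"grip_force":{"type":"number"}},"required":["rows"]}

```bash
mkdir -p pics; ls
python3 - <<'E'
from plant import *
import cv2,numpy as np
np.set_printoptions(precision=4,suppress=True)
for n in("scene","top"):
    cv2.imwrite(f"pics/{n}0.png",snapshot(n)[:,:,::-1]); c=camera_info(n); print(n,c["camera_matrix"],c["pose"],[k for k in c])
s=state();print(s["time"],s["tool_pos"],s["tcp_rot"],camera_info("wrist"))
E
```

```text
pics
scene [[462.0016   0.     315.3719]
 [  0.     462.0016 198.4197]
 [  0.       0.       1.    ]] [[ 0.5082 -0.4704  0.7214  1.5707]
 [ 0.861   0.2971 -0.4128 -0.5861]
 [-0.0202  0.831   0.556   0.9213]
 [ 0.      0.      0.      1.    ]] ['camera_matrix', 'pose']
top [[437.8904   0.     312.8947]
 [  0.     437.8904 190.6117]
 [  0.       0.       1.    ]] [[ 0.0137  0.9849 -0.1724  0.2812]
 [-0.9999  0.012  -0.0108  0.0048]
 [-0.0086  0.1726  0.985   1.4254]
 [ 0.      0.      0.      1.    ]] ['camera_matrix', 'pose']
0.1 [0.2011 0.538  0.2475] [[ 0.3502  0.9367 -0.0008]
 [ 0.9367 -0.3502 -0.0017]
 [-0.0019 -0.0001 -1.    ]] {'camera_matrix': array([[309.7069,   0.    , 320.6426],
       [  0.    , 309.7069, 200.9368],
       [  0.    ,   0.    ,   1.    ]]), 'tool_from_camera': array([[ 1.    , -0.0011, -0.0015, -0.0003],
       [-0.0015, -0.9644, -0.2645, -0.0659],
       [-0.0011,  0.2645, -0.9644, -0.1254],
       [ 0.    ,  0.    ,  0.    ,  1.    ]])}
```

View pics/scene0.png

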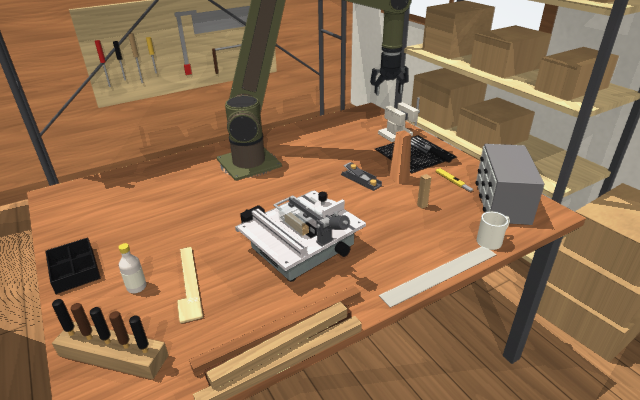

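View pics/top0.png

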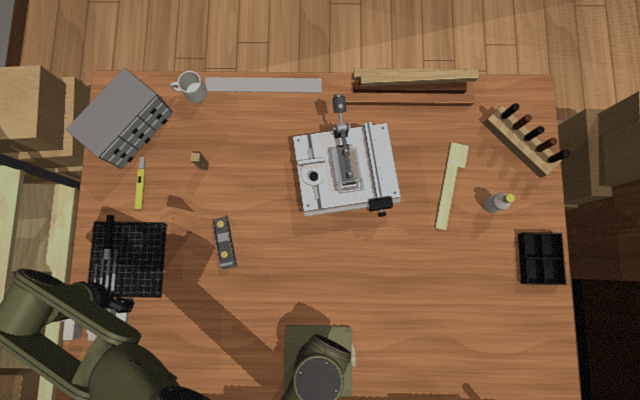

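The scene view shows the saw mid-desk with its guard lowered. In the top view the saw is at about (345,170), the fence at (383,150) with its black head at (380,204), and the counterweight at (340,102). Next is an enlarged crop to pick the table corners.

```bash
cat > h.py <<'E'
import numpy as np,cv2
from plant import *
np.set_printoptions(precision=4,suppress=True)
def ray(n,u,v,T=None):
    c=camera_info(n);K=c["camera_matrix"];x=(u-K[0,2])/K[0,0];y=(v-K[1,2])/K[1,1]
    if n=="wrist":
        r=np.hypot(x,y);d=np.array([x/r*np.sin(r),-y/r*np.sin(r),-np.cos(r)]);P=T@c["tool_from_camera"]
    else: d=np.array([x,-y,-1.]);P=c["pose"]
    d=P[:3,:3]@d;return P[:3,3],d/np.linalg.norm(d)
def onz(n,u,v,z,T=None):
    o,d=ray(n,u,v,T);return o+d*(z-o[2])/d[2]
def tri(r1,r2):
    (o1,d1),(o2,d2)=r1,r2
    a=np.linalg.lstsq(np.c_[d1,-d2],o2-o1,rcond=None)[0];p,q=o1+a[0]*d1,o2+a[1]*d2
    return (p+q)/2,np.linalg.norm(p-q)
def tcp():
    s=state();T=np.eye(4);T[:3,:3]=s["tcp_rot"];T[:3,3]=s["tool_pos"];return T
def proj(n,p,T=None):
    c=camera_info(n);K=c["camera_matrix"];P=c["pose"] if n!="wrist" else T@c["tool_from_camera"]
    q=np.linalg.inv(P)@np.r_[p,1];x,y,z=q[0],-q[1],-q[2]
    if n=="wrist":
        r=np.hypot(x,y);t=np.arctan2(r,z);x,y,z=x/r*t,y/r*t,1
    return K[0,0]*x/z+K[0,2],K[1,1]*y/z+K[1,2]
E
python3 - <<'E'
import cv2
a=cv2.imread("pics/top0.png")[90:220,280:410];b=cv2.imread("pics/scene0.png")[180:285,230:375]
a=cv2.resize(a,(520,520),interpolation=cv2.INTER_CUBIC);cv2.imwrite("pics/c0.png",a)
b=cv2.resize(b,(725,525),interpolation=cv2.INTER_CUBIC);cv2.imwrite("pics/c1.png",b)
E
```

```text
(no output)
```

View pics/c0.png

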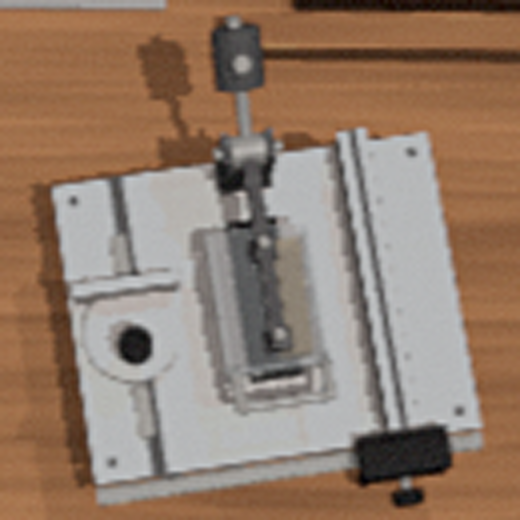

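View pics/c1.png

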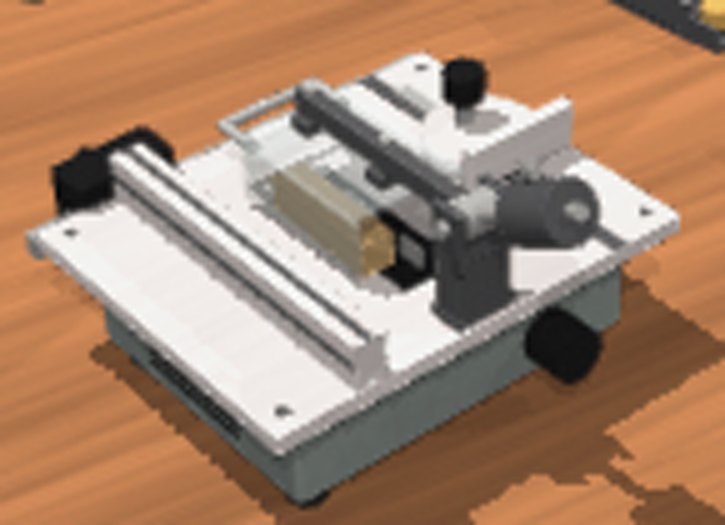

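The crops show the four table screws in both views: (73,201), (411,152), (460,411), (111,462) in top and (646,211), (282,411), (70,232), (421,66) in scene. They also show the cross-bar, the fence's back end and the sample under the clear hood.

Run:
```python
from h import *
t=lambda c:ray("top",(c[0]+.5)/4-.5+280,(c[1]+.5)/4-.5+90)
s=lambda c:ray("scene",(c[0]+.5)/5-.5+230,(c[1]+.5)/5-.5+180)
P=[]
for n,a,b in [("BL",(73,201),(646,211)),("BR",(411,152),(282,411)),("FR",(460,411),(70,232)),("FL",(111,462),(421,66)),("barL",(243,405),(315,85)),("barR",(330,393),(222,126)),("fenceback_R",(366,130),(352,350)),("fenceback_L",(340,133),(385,338)),("knob",(135,343),(464,70)),("cw",(240,60),(548,210))]:
    p,e=tri(t(a),s(b));P.append(p);print(n,p,e)
P=np.array(P);c=P[:4].mean(0);x=(P[0]+P[1]-P[2]-P[3]);yaw=np.arctan2(x[1],x[0]);y=P[0]+P[3]-P[1]-P[2];print(c,yaw,np.arctan2(-y[0],y[1]))
R=np.array([[np.cos(yaw),-np.sin(yaw)],[np.sin(yaw),np.cos(yaw)]])
print((P[:,:2]-c[:2])@R, P[:,2]-.095)
s=state();print(s["joints"],s["time"])
```

```text
BL [0.6764 0.0705 0.0962] 0.0036518482370920227
BR [ 0.7192 -0.1958  0.0958] 0.003118091841202728
FR [ 0.5122 -0.23    0.0964] 0.0040083284548809855
FL [0.4691 0.037  0.0969] 0.0030565190257552054
barL [ 0.5077 -0.0609  0.1383] 0.004622058175529536
barR [ 0.517  -0.1273  0.1378] 0.0013034640808758306
fenceback_R [ 0.7268 -0.1564  0.126 ] 0.0038975283546461366
fenceback_L [ 0.7252 -0.136   0.124 ] 0.005077313708229999
knob [0.5523 0.0197 0.1457] 0.0037265539748779102
cw [ 0.7565 -0.054   0.1965] 0.006903593248407626
[ 0.5942 -0.0796  0.0963] 0.16193222325651738 0.15964225453027392
[[ 0.1052  0.1349]
 [ 0.1046 -0.1349]
 [-0.1052 -0.1353]
 [-0.1046  0.1353]
 [-0.0824  0.0323]
 [-0.0839 -0.0347]
 [ 0.1185 -0.0972]
 [ 0.1201 -0.0768]
 [-0.0254  0.1048]
 [ 0.1643 -0.0009]] [0.0012 0.0008 0.0014 0.0019 0.0433 0.0428 0.031  0.029  0.0507 0.1015]
[ 1.1395  0.3075  1.5075 -0.      1.3284 -0.0735] 0.1
```

```bash
cat >> h.py <<'E'
from scipy.spatial.transform import Rotation as Ro
C=np.array([.5942,-.0796,.095]);Y=.161
h=np.array([np.cos(Y),np.sin(Y),0]);l=np.array([-np.sin(Y),np.cos(Y),0]);up=np.array([0,0,1.])
S=np.c_[h,l,up]
def saw(p):return C+S@np.array(p)          # saw table-top frame -> world
def tosaw(p):return S.T@(np.array(p)-C)
def rot(phi,az=Y):
    f=np.array([np.cos(az),np.sin(az),0]);p=np.radians(phi);L=np.array([-f[1],f[0],0])
    z=f*np.sin(p)-up*np.cos(p);return np.c_[L,np.cross(z,L),z]
def rel(p,R):
    T=tcp();return np.r_[T[:3,:3].T@(np.array(p)-T[:3,3]),Ro.from_matrix(T[:3,:3].T@R).as_rotvec(degrees=True)].round(4)
def th(a):return np.array([.105,0,.065])+.1914*np.array([-np.cos(a-.1205),0,np.sin(a-.1205)])
E
python3 - <<'E'
from h import *
T=tcp();print(rel([.42,.25,.36],T[:3,:3]),rel([.42,-.1,.30],rot(0)),rel([.42,-.11,.24],rot(45)))
print(saw(th(0)))
E
```

```text
[-0.1934  0.3058 -0.1122  0.      0.      0.    ] [ -0.5211   0.4284  -0.0516  -0.0349   0.1018 -29.7223] [ -0.5304   0.4319   0.0084 -44.0002  11.7633 -28.1262]
[ 0.5103 -0.0932  0.137 ]
```

>>> apply_moves(
  rows=[0,0,-0.11,0,0,0,-1,-0.1,0.15,-0.11,0,0,0,-1,-0.19,0.3,-0.11,0,0,0,-1,-0.19,0.3,-0.11,0,0,0,-1,-0.19,0.3,-0.11,0,0,0,-1,-0.19,0.3,-0.11,0,0,0,-1,-0.36,0.37,-0.08,0,0,-15,-1,-0.52,0.43,-0.05,0,0,-30,-1,-0.52,0.43,-0.05,0,0,-30,-1,-0.52,0.43,-0.05,0,0,-30,-1],
)

```text
time: 1.35
tool_pos: [0.4099, 0.0698, 0.3227]
tcp_rot: [[-0.168, 0.986, 0.0], [0.986, 0.168, 0.0], [0.0, 0.0, -1.0]]
ft_force: [1.5, -1.0, 1.1]
opening: -0.004
```

Run:
```python
from h import *
s=state();print(s["time"],s["tool_pos"],s["tcp_rot"],s["joints"],s["opening"],s["ft_force"])
print(rel([.42,-.11,.25],rot(45)),rel([.42,-.11,.25],rot(0)))
```

```text
1.35 [0.4099 0.0698 0.3227] [[-0.1683  0.9857  0.0003]
 [ 0.9857  0.1683  0.0002]
 [ 0.0001  0.0003 -1.    ]] [ 0.0669  0.0222  1.6769  0.0001  1.4421 -1.673 ] -0.004052220365791905 [ 1.4633 -0.9911  1.1222]
[ -0.1789  -0.0204   0.0727 -44.9798  -0.1874   0.4361] [-0.1789 -0.0204  0.0727  0.02   -0.0061  0.4625]
```

>>> apply_moves(
  rows=[-0.06,0,0,0,0,0,-1,-0.12,-0.01,0.02,-10,0,0,-1,-0.18,-0.02,0.04,-20,0,0,-1,-0.18,-0.02,0.06,-30,0,0,-1,-0.18,-0.02,0.07,-40,0,0,-1,-0.18,-0.02,0.07,-45,0,0,-1,-0.18,-0.02,0.07,-45,0,0,-1,-0.18,-0.02,0.07,-45,0,0,-1,-0.18,-0.02,0.07,-45,0,0,-1,-0.18,-0.02,0.07,-45,0,0,-1],
)

```text
time: 2.6
tool_pos: [0.4421, -0.0626, 0.2896]
tcp_rot: [[-0.106, 0.752, 0.65], [0.994, 0.096, 0.051], [-0.024, 0.652, -0.758]]
ft_force: [0.6, 0.1, -0.7]
opening: -0.0
```

```bash
cat >> h.py <<'E'
def st():
    s=state();print("t",s["time"],"saw",tosaw(s["tool_pos"]),"pos",np.array(s["tool_pos"]),"F",S.T@np.array(s["ft_force"]),"q",np.array(s["joints"]),"z",np.array(s["tcp_rot"])[:,2])
E
python3 - <<'E'
from h import *
st()
T=tcp()
cv2.imwrite("pics/w1.png",snapshot("wrist")[:,:,::-1])
for n in [(-.12,.15,0),(-.12,-.15,0),(.12,-.15,0)]: print(proj("wrist",saw(n),T))
for y in(-.034,.034): print(proj("wrist",saw(th(0)+[0,y,0]),T))
E
```

```text
t 2.6 saw [-0.1474  0.0411  0.1946] pos [ 0.4421 -0.0626  0.2896] F [ 0.5582  0.0037 -0.6549] q [-0.5512 -0.1744  2.1691  0.681   0.656  -2.6828] z [ 0.6504  0.0508 -0.7578]
(np.float64(441.73965616943667), np.float64(78.39939415048957))
(np.float64(147.27329526461486), np.float64(94.31209732081932))
(np.float64(214.2160209078508), np.float64(213.73921135510236))
(np.float64(248.03376581344745), np.float64(136.39912841550387))
(np.float64(320.79513408286806), np.float64(133.5596901953004))
```

View pics/w1.png

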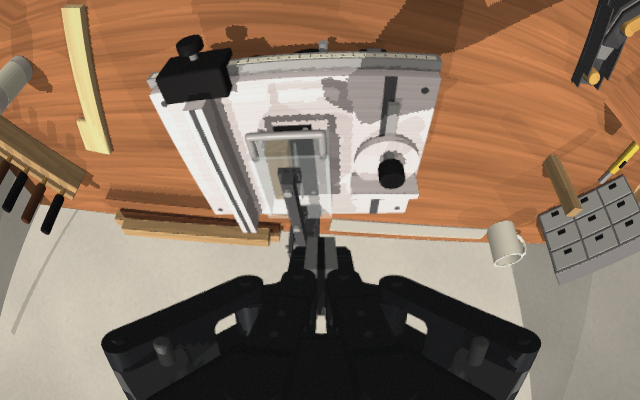

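The wrist view agrees with the estimate: cross-bar at (248–325,~140) against a predicted row 135. Joint 6 ran into its limit, so I'll turn the tool's azimuth towards the arm's own plane.

Run:
```python
from h import *
for az in(-.15,):
  for f in(30,40): print(az,f,rel([.45,-.095,.27],rot(f,az)),rel(saw([-.13,0,.09]),rot(f,az)),saw([-.13,0,.09]))
```

```text
-0.15 30 [-0.0326 -0.0098  0.0183 10.8185 -7.3799 12.7752] [-0.0377 -0.0538  0.0928 10.8185 -7.3799 12.7752] [ 0.4659 -0.1004  0.185 ]
-0.15 40 [-0.0326 -0.0098  0.0183  0.8737 -8.4527 12.0655] [-0.0377 -0.0538  0.0928  0.8737 -8.4527 12.0655] [ 0.4659 -0.1004  0.185 ]
```

>>> apply_moves(
  rows=[-0.03,-0.01,0.018,0.9,-8.5,12,-1,-0.03,-0.01,0.018,0.9,-8.5,12,-1,-0.03,-0.01,0.018,0.9,-8.5,12,-1,-0.03,-0.01,0.018,0.9,-8.5,12,-1],
)

```text
time: 3.15
tool_pos: [0.4491, -0.0919, 0.2702]
tcp_rot: [[0.147, 0.758, 0.636], [0.989, -0.112, -0.096], [-0.002, 0.643, -0.766]]
ft_force: [0.6, -0.2, -0.0]
opening: 0.001
```

Run:
```python
from h import *
st();print(rot(40,-.15)[:,2])
for f in(40,45):print(rel(saw([-.13,0,.09]),rot(f,-.15)),rel(saw([-.12,0,.05]),rot(f,-.15)))
```

```text
t 3.15 saw [-0.1452  0.0111  0.1752] pos [ 0.4491 -0.0919  0.2702] F [ 0.5781 -0.2659 -0.0433] q [-0.4365 -0.1399  2.1959  0.4363  0.4447 -2.1937] z [ 0.6357 -0.0959 -0.766 ]
[ 0.6356 -0.0961 -0.766 ]
[-0.0059 -0.0411  0.0767  0.0079 -0.0093  0.1477] [-0.0028 -0.0595  0.1135  0.0079 -0.0093  0.1477]
[-0.0059 -0.0411  0.0767 -4.9921 -0.0157  0.1472] [-0.0028 -0.0595  0.1135 -4.9921 -0.0157  0.1472]
```

Run:
```python
from h import *
R=rot(40,-.15);B=saw([-.104,0,.032]);print(rel(B-.06*R[:,2],R),rel(B,R))
```

```text
[ 0.0021 -0.0594  0.0771  0.0079 -0.0093  0.1477] [ 0.0021 -0.0594  0.1371  0.0079 -0.0093  0.1477]
```

>>> apply_moves(
  rows=[0.002,-0.03,0.04,0,0,0.1,-1,0.002,-0.06,0.077,0,0,0.1,-1,0.002,-0.06,0.077,0,0,0.1,-1,0.002,-0.06,0.077,0,0,0.1,-1,0.002,-0.06,0.095,0,0,0.1,-1,0.002,-0.06,0.11,0,0,0.1,-1,0.002,-0.06,0.11,0,0,0.1,-1],
)

```text
time: 4.03
tool_pos: [0.4696, -0.0808, 0.1715]
tcp_rot: [[0.164, 0.778, 0.607], [0.986, -0.119, -0.114], [-0.016, 0.617, -0.786]]
ft_force: [0.5, 0.1, -0.0]
opening: -0.0
```

Run:
```python
from h import *
st();T=tcp()
cv2.imwrite("pics/w2.png",snapshot("wrist")[:,:,::-1])
s=snapshot("scene")[150:290,210:400,::-1];cv2.imwrite("pics/s2.png",cv2.resize(s,(760,560),interpolation=cv2.INTER_CUBIC))
R=rot(40,-.15);print(rel(saw([-.104,0,.032]),R))
```

```text
t 4.025 saw [-0.1232  0.0187  0.0765] pos [ 0.4696 -0.0808  0.1715] F [ 0.472  -0.003  -0.0359] q [-0.3225  0.0968  2.3268  0.9807  0.102  -2.6838] z [ 0.6071 -0.1137 -0.7864]
[-0.0107 -0.0085  0.0502 -1.8747  1.2626 -0.0893]
```

View pics/s2.png

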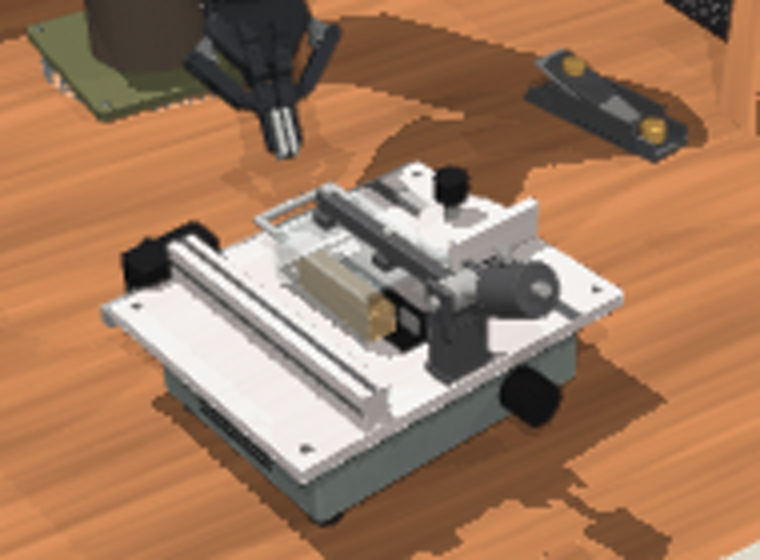

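The scene view shows the shut fingertips in front of the bar, still clear of it. Joints 3 and 5 are at their limits, so I'll fit the arm's kinematics from the recorded states and look for a tilt and azimuth it can reach.

```bash
cat > kin.py <<'E'
from h import *
from scipy.optimize import least_squares
D=[([1.1395,.3075,1.5075,0,1.3284,-.0735],[.2011,.538,.2475],[-.0008,-.0017,-1]),
([.0669,.0222,1.6769,.0001,1.4421,-1.673],[.4099,.0698,.3227],[.0003,.0002,-1]),
([-.5512,-.1744,2.1691,.681,.656,-2.6828],[.4421,-.0626,.2896],[.6504,.0508,-.7578]),
([-.4365,-.1399,2.1959,.4363,.4447,-2.1937],[.4491,-.0919,.2702],[.6357,-.0959,-.766]),
([-.3225,.0968,2.3268,.9807,.102,-2.6838],[.4696,-.0808,.1715],[.6071,-.1137,-.7864])]
E_=lambda s,a:Ro.from_euler(s,a)
def fk(q,k):
    a=E_('z',q[0]);b=a*E_('y',q[1]);c=b*E_('y',q[2]);w=c*E_('z',q[3])*E_('y',q[4])
    p=a.apply([k[0],0,k[1]])+b.apply([0,0,k[2]])+c.apply([k[3],0,k[4]])+w.apply([0,0,k[5]])
    return p,w*E_('z',q[5])
f=lambda k:np.concatenate([fk(q,k)[0]-p for q,p,_ in D])
r=least_squares(f,[0,.3,.4,0,.4,.25],x_scale=.1);K=r.x
if __name__=="__main__":
    print(K,abs(r.fun).max());
    for q,p,z in D: print(fk(q,K)[1].as_matrix()[:,2]-z)
    print(fk(D[0][0],K)[1].as_matrix())
E
python3 kin.py
```

```text
[-0.0897  0.2916  0.7515  0.1846  0.5028  0.4722] 0.0428655555418575
[0.     0.0001 0.    ]
[ 0.0001 -0.0001  0.    ]
[-0.      0.0001 -0.0001]
[ 0.     -0.0001  0.0001]
[-0.      0.     -0.0001]
[[-0.3502 -0.9367 -0.0008]
 [-0.9367  0.3502 -0.0016]
 [ 0.0018  0.0001 -1.    ]]
```

```bash
sed -i 's/w.apply(\[0,0,k\[5\]\])/w.apply([k[6],k[7],k[5]])+c.apply([0,k[8],0])/; s/\[0,.3,.4,0,.4,.25\]/[0,.3,.4,0,.4,.25,0,0,0]/' kin.py; python3 kin.py | head -2
```

```text
[0.     0.1922 0.6464 0.1092 0.4166 0.3541 0.     0.0001 0.0421] 3.116547562120875e-05
[0.     0.0001 0.    ]
```

```bash
cat >> kin.py <<'E'
LO=np.array([-3.12,-1.05,.14,-1.42,.1,-2.68])+.05;HI=np.array([3.12,2.28,2.33,4.57,2.73,2.68])-.05
def ik(p,R,q0=None,n=8):
    best=None;rng=np.random.default_rng(0);Rt=Ro.from_matrix(R)*E_('z',np.pi)
    for i in range(n):
        x0=q0 if (q0 is not None and i==0) else rng.uniform(LO,HI)*[.3,.5,1,.5,1,1]
        def g(q):
            a,w=fk(q,K);return np.r_[a-p,.3*(Rt.inv()*w).as_rotvec()]
        s=least_squares(g,np.clip(x0,LO+1e-3,HI-1e-3),bounds=(LO,HI))
        if best is None or s.cost<best.cost: best=s
        if best.cost<1e-9: break
    return best.x,np.sqrt(2*best.cost)
E
cat > scan.py <<'E'
from kin import *
for f in(25,35,45):
  for az in range(-120,121,30):
    R=rot(f,np.radians(az));o=[]
    for roll in(0,90,180,270):
      Rr=R@E_('z',np.radians(roll)).as_matrix();n=R[:,1];B=saw(th(0))-.005*R[:,2]-.015*n
      q,e=ik(B,Rr);o.append(round(e*1000))
    print(f,az,o)
E
time timeout 300 python3 scan.py
```

```text
25 -120 [0, 0, 0, 0]
25 -90 [0, 0, 27, 0]
25 -60 [0, 0, 50, 0]
25 -30 [0, 0, 0, 0]
25 0 [0, 0, 0, 0]
25 30 [51, 0, 0, 0]
25 60 [22, 0, 0, 0]
25 90 [0, 0, 0, 0]
25 120 [0, 0, 0, 0]
35 -120 [0, 0, 0, 0]
35 -90 [0, 0, 0, 0]
35 -60 [0, 0, 18, 0]
35 -30 [0, 0, 19, 0]
35 0 [20, 0, 0, 0]
35 30 [12, 0, 0, 0]
35 60 [0, 0, 0, 0]
35 90 [0, 0, 0, 0]
35 120 [0, 8, 0, 0]
45 -120 [0, 0, 0, 0]
45 -90 [0, 0, 0, 0]
45 -60 [0, 0, 0, 0]
45 -30 [28, 41, 62, 28]
45 0 [41, 39, 39, 39]
45 30 [0, 0, 0, 0]
45 60 [0, 0, 0, 0]
45 90 [0, 0, 0, 0]
45 120 [0, 16, 0, 0]
real	0m16.515s
user	0m16.837s
sys	0m0.230s
```

```bash
cat > scan2.py <<'E'
from kin import *
for f in(32,36,40,43):
  for az in(-.05,.05,.16,.25,.35):
    R=rot(f,az);Rr=R@E_('z',np.pi).as_matrix();q=None;o=[]
    g=lambda t:saw(th(t))-.005*R[:,2]-.015*R[:,1]
    for p in(saw(th(0))-.065*R[:,2]-.021*R[:,1],g(0)-.006*R[:,1],g(0),g(.3),g(.6),g(1.)):
      q,e=ik(p,Rr,q,8 if q is None else 3);o.append(round(e*1000,1))
    print(f,az,o,q)
E
python3 scan2.py
```

```text
32 -0.05 [np.float64(0.0), np.float64(0.0), np.float64(0.0), np.float64(0.0), np.float64(0.0), np.float64(0.0)] [-0.3012  0.0276  1.8621  0.2017  0.7178  1.2037]
32 0.05 [np.float64(0.0), np.float64(0.0), np.float64(0.0), np.float64(0.0), np.float64(0.0), np.float64(0.0)] [-0.3517  0.0342  1.8551  0.3074  0.7542  0.9977]
32 0.16 [np.float64(0.0), np.float64(0.0), np.float64(0.0), np.float64(0.0), np.float64(0.0), np.float64(0.0)] [-0.4027  0.0466  1.8419  0.4016  0.8083  0.7943]
32 0.25 [np.float64(0.0), np.float64(0.0), np.float64(0.0), np.float64(0.0), np.float64(0.0), np.float64(0.0)] [-0.44    0.0603  1.8269  0.4612  0.8602  0.6466]
32 0.35 [np.float64(0.0), np.float64(0.0), np.float64(0.0), np.float64(0.0), np.float64(0.0), np.float64(0.0)] [-0.4762  0.0788  1.8062  0.5107  0.9228  0.5008]
36 -0.05 [np.float64(5.2), np.float64(9.5), np.float64(5.7), np.float64(0.0), np.float64(0.0), np.float64(0.0)] [-0.3152  0.0123  1.9197  0.2702  0.6154  1.1321]
36 0.05 [np.float64(0.9), np.float64(5.8), np.float64(2.1), np.float64(0.0), np.float64(0.0), np.float64(0.0)] [-0.3733  0.0201  1.9
[... 1444 characters left out ...]
0.3414 -0.0027  2.0211  0.4798  0.4384  0.9146]
43 0.05 [np.float64(32.2), np.float64(32.5), np.float64(28.9), np.float64(4.8), np.float64(0.0), np.float64(0.0)] [-0.4135  0.0072  2.0113  0.6571  0.5227  0.6311]
43 0.16 [np.float64(23.0), np.float64(24.5), np.float64(21.2), np.float64(0.0), np.float64(0.0), np.float64(0.0)] [-0.4842  0.0252  1.9927  0.7684  0.6302  0.4055]
43 0.25 [np.float64(13.3), np.float64(16.1), np.float64(13.0), np.float64(0.0), np.float64(0.0), np.float64(0.0)] [-0.5337  0.0448  1.9718  0.8173  0.7209  0.2658]
43 0.35 [np.float64(0.7), np.float64(5.2), np.float64(2.4), np.float64(0.0), np.float64(0.0), np.float64(0.0)] [-0.5794  0.0705  1.9432  0.844   0.8202  0.1415]
```

Run:
```python
from kin import *
R=rot(33,Y);Z=lambda a:R@E_('z',np.radians(a)).as_matrix()
P=[.44,-.11,.28]
for a in(0,90,180):print(a,rel(P,Z(a)),ik(P,Z(a)))
```

```text
0 [ -0.0351   0.0476  -0.0999   4.9359  11.6158 -14.67  ] (array([-0.6298, -0.0972,  2.0427,  0.5178,  0.8427, -2.63  ]), np.float64(0.007143242879419051))
90 [-0.0351  0.0476 -0.0999 12.5522  5.0658 74.9492] (array([-0.6617, -0.094 ,  2.0531,  0.5606,  0.8494, -1.1279]), np.float64(2.4025109740433393e-10))
180 [ -0.0351   0.0476  -0.0999  16.8195  -7.1471 164.3469] (array([-0.6617, -0.094 ,  2.0531,  0.5606,  0.8494,  0.4429]), np.float64(7.899938276859289e-14))
```

>>> apply_moves(
  rows=[-0.01,0.01,-0.05,0,0,0,-1,-0.035,0.048,-0.1,2,1,12,-1,-0.035,0.048,-0.1,4,2,22,-1,-0.035,0.048,-0.1,6,3,32,-1,-0.035,0.048,-0.1,8,3,42,-1,-0.035,0.048,-0.1,9,4,52,-1,-0.035,0.048,-0.1,11,4,62,-1,-0.035,0.048,-0.1,12.5,5,75,-1,-0.035,0.048,-0.1,12.5,5,75,-1,-0.035,0.048,-0.1,12.5,5,75,-1],
)

```text
time: 5.38
tool_pos: [0.4398, -0.1104, 0.2798]
tcp_rot: [[0.829, 0.158, 0.537], [0.134, -0.987, 0.085], [0.544, 0.001, -0.839]]
ft_force: [0.2, 0.2, 0.0]
opening: -0.002
```

Run:
```python
from kin import *
R=rot(33,Y)@E_('z',np.pi).as_matrix();st();print(rel([.44,-.11,.28],R))
```

```text
t 5.375 saw [-0.1573 -0.0057  0.1848] pos [ 0.4398 -0.1104  0.2798] F [0.2334 0.2113 0.0443] q [-0.6608 -0.0944  2.0533  0.5576  0.8477 -1.1241] z [ 0.537   0.0851 -0.8393]
[ 0.0003 -0.0004 -0.      0.1464 -0.0406 89.9446]
```

>>> apply_moves(
  rows=[0,0,0,0,0,10,-1,0,0,0,0,0,20,-1,0,0,0,0,0,30,-1,0,0,0,0,0,40,-1,0,0,0,0,0,50,-1,0,0,0,0,0,60,-1,0,0,0,0,0,70,-1,0,0,0,0,0,80,-1,0,0,0,0,0,90,-1,0,0,0,0,0,90,-1],
)

```text
time: 6.62
tool_pos: [0.4401, -0.1099, 0.2799]
tcp_rot: [[0.161, -0.828, 0.537], [-0.987, -0.136, 0.086], [0.002, -0.544, -0.839]]
ft_force: [0.2, -0.4, 0.2]
opening: -0.001
```

Run:
```python
from kin import *
R=rot(33,Y)@E_('z',np.pi).as_matrix();st();B=saw([-.1053,0,.0348])
print(rel(B-.07*R[:,2],R),rel(B,R))
```

```text
t 6.625 saw [-0.1569 -0.0052  0.1849] pos [ 0.4401 -0.1099  0.2799] F [ 0.0989 -0.4214  0.1746] q [-0.6592 -0.0944  2.0531  0.5576  0.8475  0.4453] z [ 0.5371  0.0856 -0.8391]
[-0.0054  0.0384  0.0841  0.0497 -0.0917  0.1042] [-0.0055  0.0383  0.1541  0.0497 -0.0917  0.1042]
```

>>> apply_moves(
  rows=[-0.005,0.038,0.04,0,0,0,-1,-0.005,0.038,0.084,0,0,0,-1,-0.005,0.038,0.084,0,0,0,-1,-0.005,0.038,0.105,0,0,0,-1,-0.005,0.038,0.12,0,0,0,-1,-0.005,0.038,0.135,0,0,0,-1,-0.005,0.038,0.15,0,0,0,-1,-0.005,0.038,0.154,0,0,0,-1,-0.005,0.038,0.154,0,0,0,-1],
)

```text
time: 7.75
tool_pos: [0.4914, -0.097, 0.131]
tcp_rot: [[0.159, -0.827, 0.539], [-0.987, -0.133, 0.086], [0.001, -0.545, -0.838]]
ft_force: [-0.7, -0.6, 0.3]
opening: 0.002
```

Run:
```python
from kin import *
R=rot(33,Y)@E_('z',np.pi).as_matrix();st()
cv2.imwrite("pics/w3.png",snapshot("wrist")[:,:,::-1])
p0=tcp()[:3,3]
for t in np.arange(0,1.06,.05):print(t.round(2),rel(p0+S@(th(t)-th(0)),R)[1:3])
```

```text
t 7.75 saw [-0.1043 -0.0007  0.036 ] pos [ 0.4914 -0.097   0.131 ] F [-0.7807 -0.4604  0.2873] q [-0.5306  0.232   2.2346  1.0584  0.4091 -0.0554] z [ 0.5386  0.0859 -0.8381]
0.0 [0. 0.]
0.05 [-0.0044 -0.0085]
0.1 [-0.0093 -0.0167]
0.15 [-0.0145 -0.0247]
0.2 [-0.0202 -0.0325]
0.25 [-0.0262 -0.0399]
0.3 [-0.0326 -0.047 ]
0.35 [-0.0393 -0.0538]
0.4 [-0.0464 -0.0603]
0.45 [-0.0538 -0.0663]
0.5 [-0.0615 -0.072 ]
0.55 [-0.0694 -0.0774]
0.6 [-0.0776 -0.0823]
0.65 [-0.0861 -0.0868]
0.7 [-0.0947 -0.0909]
0.75 [-0.1036 -0.0945]
0.8 [-0.1126 -0.0977]
0.85 [-0.1218 -0.1004]
0.9 [-0.1311 -0.1027]
0.95 [-0.1405 -0.1045]
1.0 [-0.15   -0.1058]
1.05 [-0.1595 -0.1067]
```

View pics/w3.png

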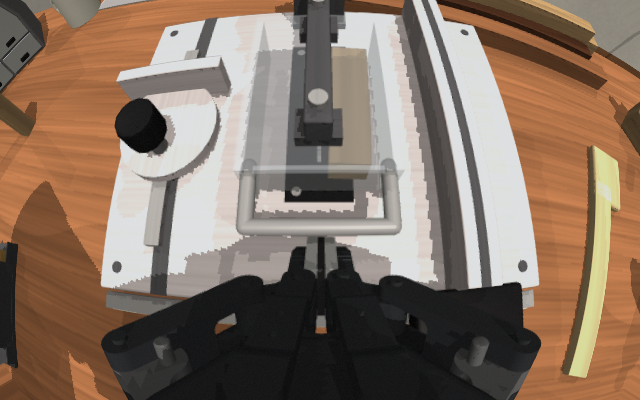

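The wrist view shows the bar at rows 215–235, with the fingertip ends just below it at row ~250. I'll check where both should project.

Run:
```python
from kin import *
T=tcp();P=lambda y,z:proj("wrist",(T@[0.001,y,z,1])[:3],T)
print("bar pred",[proj("wrist",saw(th(0)+[0,y,0]),T) for y in(-.034,0,.034)])
for z in(0,.01,.017,.022): print(z,P(-.011,z),P(-.008,z))
b=tcp();print((np.linalg.inv(T)@np.r_[saw(th(0)),1])[:3])
# ray of observed bar (320,227) and (320,225) in tool coordinates at z of bar
o,d=ray("wrist",320.6,226,T);R=T[:3,:3].T;oo,dd=R@(o-T[:3,3]),R@d
for y in(-.03,-.025,-.02,-.015):k=(y-oo[1])/dd[1];print(y,(oo+k*dd))
```

```text
bar pred [(np.float64(392.5403340126411), np.float64(225.6551736101074)), (np.float64(318.0694696379695), np.float64(226.14424550021053)), (np.float64(243.86774252459855), np.float64(225.66270236952462))]
0 (np.float64(321.9172833649629), np.float64(248.68761383575153)) (np.float64(321.89957943131765), np.float64(254.82564812115885))
0.01 (np.float64(321.8565760677676), np.float64(240.08631293017626)) (np.float64(321.84086990937845), np.float64(245.91365674770054))
0.017 (np.float64(321.8182017263998), np.float64(234.6841902073863)) (np.float64(321.80367718547615), np.float64(240.30662948551736))
0.022 (np.float64(321.79263080330475), np.float64(231.0992174391842)) (np.float64(321.7788598328254), np.float64(236.58166292468286))
[-0.0007 -0.0196  0.0056]
-0.03 [ 0.0004 -0.03   -0.0232]
-0.025 [ 0.0004 -0.025  -0.0093]
-0.02 [ 0.0004 -0.02    0.0046]
-0.015 [ 0.0004 -0.015   0.0185]
```

>>> apply_moves(
  rows=[0,0,0.004,0,0,0,-1,0,-0.003,0.004,0,0,0,-1,0,-0.005,0.003,0,0,0,-1,0,-0.0065,0,0,0,0,-1,0,-0.009,-0.0045,0,0,0,-1,0,-0.0135,-0.0127,0,0,0,-1,0,-0.0185,-0.0207,0,0,0,-1,0,-0.0242,-0.0285,0,0,0,-1,0,-0.0302,-0.036,0,0,0,-1,0,-0.0366,-0.043,0,0,0,-1],
)

```text
time: 9.05
tool_pos: [0.4967, -0.0956, 0.1856]
tcp_rot: [[0.158, -0.83, 0.535], [-0.988, -0.132, 0.086], [-0.001, -0.542, -0.84]]
ft_force: [-3.8, -2.8, -0.2]
opening: -0.001
```

```bash
cat > g.py <<'E'
from kin import *
st();T=tcp();I=np.linalg.inv(T)
im=snapshot("scene")[120:290,210:400,::-1];import sys
cv2.imwrite(f"pics/{sys.argv[1]}.png",cv2.resize(im,(570,510),interpolation=cv2.INTER_CUBIC))
for t in np.arange(0,1.31,.1):
    b=(I@np.r_[saw(th(t)),1])[:3]
    if abs(b[1])<.06: print(round(t,2),b)
E
python3 g.py s3
```

```text
t 9.05 saw [-0.0988 -0.0001  0.0906] pos [ 0.4967 -0.0956  0.1856] F [-4.2029 -2.1508 -0.1545] q [-0.5169  0.1226  2.143   0.7358  0.5299  0.3156] z [ 0.5354  0.0859 -0.8402]
0.0 [-0.0001  0.0148  0.0483]
0.1 [-0.0001  0.0056  0.0316]
0.2 [-0.0002 -0.0053  0.0158]
0.3 [-0.0002 -0.0177  0.0012]
0.4 [-0.0002 -0.0314 -0.0121]
0.5 [-0.0002 -0.0464 -0.0239]
```

View pics/s3.png

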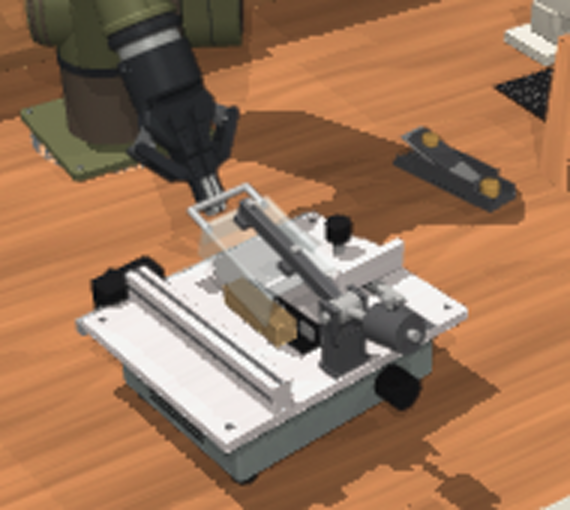

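The guard has risen with the fingers to about 0.28 rad, with the bar resting on the fingertips. I'll keep following the arc.

Run:
```python
from kin import *
R=tcp()[:3,:3]
for t in np.arange(.28,1.2,.05):print(t.round(2),(R.T@S@(th(t)-th(.28)))[1:])
```

```text
0.28 [0. 0.]
0.33 [-0.0066 -0.0069]
0.38 [-0.0135 -0.0135]
0.43 [-0.0208 -0.0198]
0.48 [-0.0283 -0.0257]
0.53 [-0.0362 -0.0311]
0.58 [-0.0443 -0.0362]
0.63 [-0.0526 -0.0409]
0.68 [-0.0612 -0.0452]
0.73 [-0.07  -0.049]
0.78 [-0.0789 -0.0524]
0.83 [-0.088  -0.0553]
0.88 [-0.0973 -0.0578]
0.93 [-0.1066 -0.0598]
0.98 [-0.1161 -0.0613]
1.03 [-0.1256 -0.0624]
1.08 [-0.1351 -0.063 ]
1.13 [-0.1447 -0.0631]
1.18 [-0.1543 -0.0627]
```

>>> apply_moves(
  rows=[0,-0.0066,-0.0069,0,0,0,-1,0,-0.0135,-0.0135,0,0,0,-1,0,-0.021,-0.02,0,0,0,-1,0,-0.0283,-0.0257,0,0,0,-1,0,-0.036,-0.031,0,0,0,-1,0,-0.0443,-0.036,0,0,0,-1,0,-0.0526,-0.041,0,0,0,-1,0,-0.0612,-0.045,0,0,0,-1,0,-0.066,-0.047,0,0,0,-1,0,-0.07,-0.049,0,0,0,-1],
)

```text
time: 10.35
tool_pos: [0.5301, -0.0908, 0.2655]
tcp_rot: [[0.157, -0.829, 0.537], [-0.988, -0.132, 0.086], [-0.0, -0.544, -0.839]]
ft_force: [-0.6, 0.5, -0.9]
opening: 0.005
```

```bash
python3 g.py s4
```

```text
t 10.35 saw [-0.065  -0.0007  0.1705] pos [ 0.5301 -0.0908  0.2655] F [-0.506   0.5461 -0.8684] q [-0.4599  0.0421  1.9664  0.5043  0.7117  0.6375] z [ 0.5374  0.086  -0.8389]
0.3 [-0.0006  0.0542  0.0499]
0.4 [-0.0007  0.0404  0.0366]
0.5 [-0.0007  0.0253  0.0248]
0.6 [-0.0007  0.0092  0.0145]
0.7 [-0.0008 -0.0079  0.0059]
0.8 [-0.0008 -0.0258 -0.0009]
0.9 [-0.0009 -0.0442 -0.0059]
```

>>> apply_moves(
  rows=[0,-0.0035,-0.0015,0,0,0,-1,0,-0.007,-0.003,0,0,0,-1,0,-0.0115,-0.0045,0,0,0,-1,0,-0.016,-0.006,0,0,0,-1,0,-0.0205,-0.0073,0,0,0,-1,0,-0.025,-0.0085,0,0,0,-1,0,-0.03,-0.0095,0,0,0,-1,0,-0.035,-0.0105,0,0,0,-1,0,-0.04,-0.0115,0,0,0,-1,0,-0.044,-0.012,0,0,0,-1],
)

```text
time: 11.65
tool_pos: [0.5601, -0.086, 0.2995]
tcp_rot: [[0.157, -0.828, 0.537], [-0.988, -0.132, 0.086], [-0.0, -0.544, -0.839]]
ft_force: [0.2, 0.3, -0.9]
opening: 0.002
```

```bash
python3 g.py s5
```

```text
t 11.65 saw [-0.0346 -0.0009  0.2045] pos [ 0.5601 -0.086   0.2995] F [ 0.2389  0.2146 -0.8908] q [-0.4142  0.0444  1.8651  0.4324  0.781   0.7591] z [ 0.5375  0.086  -0.8389]
0.6 [-0.0007  0.0532  0.0265]
0.7 [-0.0008  0.0361  0.0179]
0.8 [-0.0008  0.0182  0.0111]
0.9 [-0.0009 -0.0002  0.0061]
1.0 [-0.0009 -0.0191  0.0029]
1.1 [-0.001  -0.0382  0.0017]
1.2 [-0.001  -0.0573  0.0023]
```

View pics/s5.png

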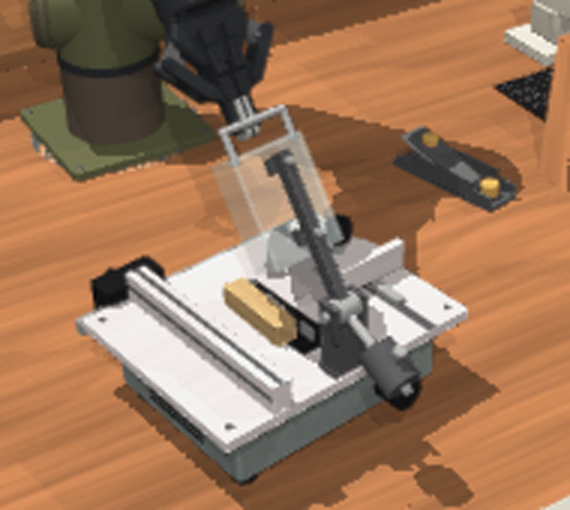

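>>> apply_moves(
  rows=[0,-0.004,-0.001,0,0,0,-1,0,-0.008,-0.002,0,0,0,-1,0,-0.012,-0.002,0,0,0,-1,0,-0.016,-0.002,0,0,0,-1,0,-0.016,-0.002,0,0,0,-1,0,-0.016,-0.002,0,0,0,-1,0,-0.016,-0.002,0,0,0,-1,0,-0.016,-0.002,0,0,0,-1,0,-0.016,-0.002,0,0,0,-1,0,-0.016,-0.002,0,0,0,-1],
)

```text
time: 12.95
tool_pos: [0.572, -0.0841, 0.3095]
tcp_rot: [[0.157, -0.829, 0.537], [-0.988, -0.132, 0.086], [-0.001, -0.544, -0.839]]
ft_force: [0.2, 0.1, 0.2]
opening: 0.002
```

```bash
python3 g.py s6;python3 - <<'E'
from kin import *
T=tcp();cv2.imwrite("pics/w6.png",snapshot("wrist")[:,:,::-1])
for t in(1.0,1.07,1.2,1.4):print(t,proj("wrist",saw(th(t)),T))
# plan for the fence: tool down, x (jaw) along saw x?  both rolls
for p in([-.05,-.15,.20],[-.05,-.15,.029],[-.05,-.05,.029]):
  for roll in(0,90,180,270):
    R=rot(0)@E_('z',np.radians(roll)).as_matrix();q,e=ik(saw(p),R,np.array(state()["joints"]),3);print(p,roll,e.round(5),q)
E
```

```text
t 12.95 saw [-0.0227 -0.0009  0.2145] pos [ 0.572  -0.0841  0.3095] F [0.1809 0.0488 0.1546] q [-0.3977  0.0508  1.8301  0.4118  0.8009  0.7958] z [ 0.5372  0.086  -0.839 ]
0.7 [-0.0007  0.0516  0.0199]
0.8 [-0.0008  0.0337  0.013 ]
0.9 [-0.0008  0.0153  0.008 ]
1.0 [-0.0009 -0.0036  0.0048]
1.1 [-0.0009 -0.0227  0.0036]
1.2 [-0.001  -0.0418  0.0042]
1.0 (np.float64(317.8401598353247), np.float64(258.9364331899947))
1.07 (np.float64(317.66915654487707), np.float64(233.05590718878693))
1.2 (np.float64(317.4190285806733), np.float64(177.88229442585862))
1.4 (np.float64(317.3140488020924), np.float64(90.38280900966474))
[-0.05, -0.15, 0.2] 0 0.0 [-0.4614  0.3343  1.3451  0.      1.4622 -2.1932]
[-0.05, -0.15, 0.2] 90 0.0 [-0.4614  0.3343  1.3451  0.      1.4622 -0.6224]
[-0.05, -0.15, 0.2] 180 0.0 [-0.4614  0.3343  1.3451  0.      1.4622  0.9484]
[-0.05, -0.15, 0.2] 270 0.0 [-0.4614  0.3343  1.3451  0.      1.4622  2.5192]
[-0.05, -0.15, 0.029] 0 0.0 [-0.4614  0.4743  1.5763  0.      1.0911 -2.1932]
[-0.05, -0.15, 0.029] 90 0.0 [-0.4614  0.4743  1.5763  0.      1.0911 -0.6224]
[-0.05, -0.15, 0.029] 180 0.0 [-0.4614  0.4743  1.5763  0.      1.0911  0.9484]
[-0.05, -0.15, 0.029] 270 0.0 [-0.4614  0.4743  1.5763  0.      1.0911  2.5192]
[-0.05, -0.05, 0.029] 0 0.0 [-0.317   0.4197  1.6797  0.      1.0422 -2.0488]
[-0.05, -0.05, 0.029] 90 0.0 [-0.317   0.4197  1.6797  0.      1.0422 -0.478 ]
[-0.05, -0.05, 0.029] 180 0.0 [-0.317   0.4197  1.6797  0.      1.0422  1.0928]
[-0.05, -0.05, 0.029] 270 0.00608 [-0.3297  0.419   1.6813  0.0172  1.0411  2.63  ]
```

View pics/w6.png

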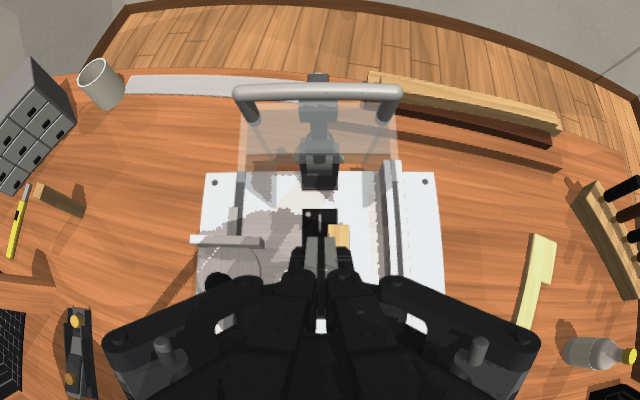

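The wrist view shows the bar at row ~90, which is the predicted row for 1.40 rad. The guard tipped onto its upper stop by itself and the fingers aren't touching it. Next I'll back off and go round to the fence's outer side.

Run:
```python
from kin import *
R=rot(0)@E_('z',np.pi/2).as_matrix();T=tcp()
for p in([-.09,-.05,.26],[-.065,-.14,.2]): print(rel(saw(p),R),ik(saw(p),R,np.array(state()["joints"]),3))
```

```text
[  0.0493   0.0316  -0.0747 -25.8194 -25.8528 -87.4673] (array([-0.3516,  0.1827,  1.4111,  0.    ,  1.5478, -0.5126]), np.float64(2.4397107001510064e-10))
[  0.1393   0.043   -0.0106 -25.8194 -25.8528 -87.4673] (array([-0.4624,  0.3082,  1.3845,  0.    ,  1.4489, -0.6234]), np.float64(2.385920438607819e-09))
```

>>> apply_moves(
  rows=[0,0.01,-0.05,0,0,0,-1,0.05,0.03,-0.075,0,0,-5,-1,0.05,0.03,-0.075,-4,-4,-14,-1,0.08,0.035,-0.055,-7,-7,-24,-1,0.11,0.04,-0.035,-10,-10,-33,-1,0.14,0.043,-0.01,-13,-13,-43,-1,0.14,0.043,-0.01,-16,-16,-53,-1,0.14,0.043,-0.01,-19,-19,-63,-1,0.14,0.043,-0.01,-22,-22,-73,-1,0.14,0.043,-0.01,-25.8,-25.8,-87.5,-1],
)

```text
time: 14.3
tool_pos: [0.5535, -0.2292, 0.2942]
tcp_rot: [[0.996, 0.082, 0.018], [0.082, -0.996, 0.025], [0.02, -0.024, -1.0]]
ft_force: [0.2, -0.4, 0.3]
opening: -0.003
```

>>> apply_moves(
  rows=[0,0,0,0,0,0,-1,0,0,0,0,0,0,-1],
)

```text
time: 14.55
tool_pos: [0.5529, -0.2287, 0.2943]
tcp_rot: [[0.997, 0.074, 0.02], [0.074, -0.997, 0.028], [0.022, -0.026, -0.999]]
ft_force: [-0.1, -0.3, -0.1]
opening: 0.0
```

Run:
```python
from kin import *
R=rot(0)@E_('z',np.pi/2).as_matrix();st();print(rel(saw([-.065,-.128,.06]),R),rel(saw([-.065,-.128,.029]),R))
T=tcp();cv2.imwrite("pics/w7.png",snapshot("wrist")[:,:,::-1])
for y in(-.0975,-.0755):print([proj("wrist",saw([x,y,.032]),T) for x in(-.1,0,.1)])
```

```text
t 14.55 saw [-0.0647 -0.1406  0.1993] pos [ 0.5529 -0.2287  0.2943] F [-0.1056 -0.3119 -0.124 ] q [-0.4829  0.3058  1.3904  0.0341  1.441  -0.5615] z [ 0.0196  0.0279 -0.9994]
[-0.0044 -0.0088  0.1395 -1.4545 -1.3051 -4.9728] [-0.0051 -0.008   0.1705 -1.4545 -1.3051 -4.9728]
[(np.float64(274.9743852605467), np.float64(151.16424113668128)), (np.float64(378.9571696125061), np.float64(142.39202731174984)), (np.float64(470.7956130173334), np.float64(138.0878553987091))]
[(np.float64(272.6474992458075), np.float64(128.29726187533174)), (np.float64(377.41572304424284), np.float64(119.66702249308499)), (np.float64(469.98235714705913), np.float64(116.99779541781604))]
```

View pics/w7.png

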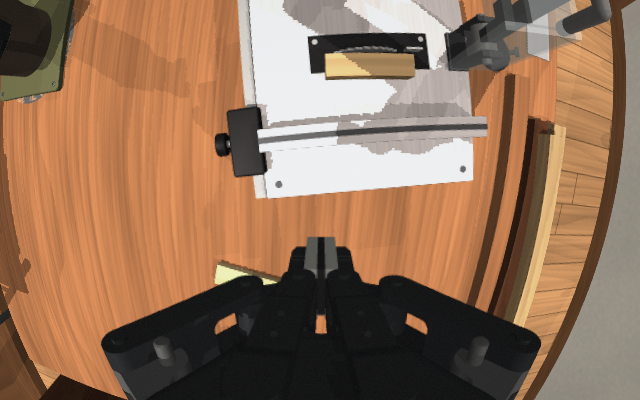

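The wrist view confirms the estimate: fence beam at rows 118–140 at column 378, against a predicted 120–142. The sample lies at (370,65), a few mm off the blade, with the guard up at the top right. Now I'll go down outside the fence.

>>> apply_moves(
  rows=[-0.005,-0.009,0.06,-1.5,-1.3,-5,-1,-0.005,-0.009,0.12,-1.5,-1.3,-5,-1,-0.005,-0.008,0.15,-1.5,-1.3,-5,-1,-0.005,-0.008,0.17,-1.5,-1.3,-5,-1,-0.005,-0.008,0.17,-1.5,-1.3,-5,-1,-0.005,-0.008,0.17,-1.5,-1.3,-5,-1],
)

```text
time: 15.35
tool_pos: [0.5511, -0.2174, 0.1256]
tcp_rot: [[0.987, 0.162, 0.001], [0.162, -0.987, -0.002], [0.001, 0.002, -1.0]]
ft_force: [0.2, -0.2, 0.2]
opening: -0.001
```

```bash
python3 -c "
from h import *
st();print(tcp()[:3,:3].T@l)"
```

```text
t 15.35 saw [-0.0647 -0.1291  0.0306] pos [ 0.5511 -0.2174  0.1256] F [ 0.2036 -0.2522  0.24  ] q [-0.4462  0.4438  1.6294 -0.0016  1.0662 -0.6081] z [ 0.0014 -0.0022 -1.    ]
[ 0.0016 -1.     -0.0024]
```

>>> apply_moves(
  rows=[0,-0.008,0,0,0,0,-1,0,-0.014,0,0,0,0,-1,0,-0.018,0,0,0,0,-1,0,-0.022,0,0,0,0,-1,0,-0.026,0,0,0,0,-1,0,-0.03,0,0,0,0,-1,0,-0.034,0,0,0,0,-1,0,-0.038,0,0,0,0,-1,0,-0.042,0,0,0,0,-1,0,-0.045,0,0,0,0,-1],
)

```text
time: 16.6
tool_pos: [0.5436, -0.172, 0.1247]
tcp_rot: [[0.987, 0.163, 0.001], [0.163, -0.987, -0.002], [0.0, 0.002, -1.0]]
ft_force: [0.8, -3.4, 1.7]
opening: -0.004
```

```bash
cat > m.py <<'E'
from kin import *
import sys
st();T=tcp();im=snapshot("wrist")
cv2.imwrite(f"pics/{sys.argv[1]}.png",im[:,:,::-1])
# sample (tan) mask -> edges on z=.024 plane in the saw frame
hsv=cv2.cvtColor(im,cv2.COLOR_RGB2HSV);hsv[200:]=0
for p in([-.04,-.0375,.024],[.04,-.0375,.024]):print("fence face@sample-top height if closed",proj("wrist",saw([p[0],-.0252,.032]),T))
m=cv2.inRange(hsv,(15,70,120),(28,200,255));c=[x for x in cv2.findContours(m,0,1)[0] if cv2.contourArea(x)>150]
for x in c:
    b=cv2.boxPoints(cv2.minAreaRect(x));q=[tosaw(onz("wrist",u,v,.095+.024,T))[:2].round(4).tolist() for u,v in b]
    print(cv2.contourArea(x),cv2.boundingRect(x),q)
E
python3 m.py w8
```

```text
t 16.6 saw [-0.0648 -0.0831  0.0297] pos [ 0.5436 -0.172   0.1247] F [ 0.2131 -3.4778  1.6707] q [-0.3797  0.419   1.6787 -0.0016  1.0427 -0.543 ] z [ 0.0006 -0.0018 -1.    ]
fence face@sample-top height if closed (np.float64(381.424374688068), np.float64(139.91451109067015))
fence face@sample-top height if closed (np.float64(539.0688595579976), np.float64(150.39264597274126))
8618.0 (365, 92, 174, 71) [[-0.0467, -0.0288], [-0.0449, -0.0051], [0.0448, -0.0037], [0.0441, -0.0321]]
```

>>> apply_moves(
  rows=[0,-0.003,0,0,0,0,-1,0,-0.006,0,0,0,0,-1,0,-0.009,0,0,0,0,-1,0,-0.012,0,0,0,0,-1,0,-0.014,0,0,0,0,-1,0,-0.016,0,0,0,0,-1,0,-0.018,0,0,0,0,-1,0,-0.019,0,0,0,0,-1,0,-0.02,0,0,0,0,-1,0,-0.02,0,0,0,0,-1],
)

```text
time: 17.9
tool_pos: [0.5399, -0.1524, 0.1245]
tcp_rot: [[0.987, 0.163, -0.0], [0.163, -0.987, -0.002], [-0.001, 0.001, -1.0]]
ft_force: [2.2, -2.7, 0.9]
opening: -0.001
```

```bash
python3 m.py w9
```

```text
t 17.9 saw [-0.0653 -0.0631  0.0295] pos [ 0.5399 -0.1524  0.1245] F [ 1.762  -3.0225  0.8773] q [-0.3494  0.4089  1.6982 -0.0018  1.0343 -0.5126] z [-0.0004 -0.0015 -1.    ]
fence face@sample-top height if closed (np.float64(380.7740817103026), np.float64(188.48248067233814))
fence face@sample-top height if closed (np.float64(535.2505956362855), np.float64(191.09879510265299))
8188.5 (365, 140, 171, 57) [[-0.0454, -0.0291], [-0.0457, -0.0059], [0.0429, -0.0022], [0.0467, -0.0297]]
```

Now millimetre steps while watching the force.

>>> apply_moves(
  rows=[0,-0.0008,0,0,0,0,-1,0,-0.0016,0,0,0,0,-1,0,-0.0024,0,0,0,0,-1,0,-0.003,0,0,0,0,-1,0,-0.003,0,0,0,0,-1],
)

```text
time: 18.58
tool_pos: [0.5394, -0.1494, 0.1244]
tcp_rot: [[0.987, 0.163, -0.0], [0.163, -0.987, -0.001], [-0.001, 0.001, -1.0]]
ft_force: [1.6, -2.9, -0.2]
opening: -0.0
```

>>> apply_moves(
  rows=[0,-0.0005,0,0,0,0,-1,0,-0.001,0,0,0,0,-1,0,-0.001,0,0,0,0,-1],
)

```text
time: 18.95
tool_pos: [0.5392, -0.1485, 0.1244]
tcp_rot: [[0.987, 0.163, -0.0], [0.163, -0.987, -0.002], [-0.001, 0.001, -1.0]]
ft_force: [1.7, -3.6, -0.6]
opening: -0.003
```

```bash
python3 m.py w10
```

```text
t 18.95 saw [-0.0653 -0.0592  0.0294] pos [ 0.5392 -0.1485  0.1244] F [ 1.0983 -3.8356 -0.6204] q [-0.3433  0.407   1.7019 -0.0018  1.0327 -0.5064] z [-0.0005 -0.0015 -1.    ]
fence face@sample-top height if closed (np.float64(380.37964983356085), np.float64(197.81248765602518))
fence face@sample-top height if closed (np.float64(534.1026059926182), np.float64(198.95882874521715))
8137.5 (365, 141, 171, 56) [[-0.0454, -0.0256], [-0.0457, -0.0024], [0.043, 0.0008], [0.0467, -0.0268]]
```

>>> apply_moves(
  rows=[0,-0.0005,0,0,0,0,-1,0,-0.0005,0,0,0,0,-1,0,-0.0005,0,0,0,0,-1],
)

```text
time: 19.38
tool_pos: [0.5391, -0.148, 0.1244]
tcp_rot: [[0.987, 0.163, -0.0], [0.163, -0.987, -0.002], [-0.001, 0.001, -1.0]]
ft_force: [0.9, -3.0, -1.3]
opening: 0.003
```

>>> apply_moves(
  rows=[0,-0.0005,0,0,0,0,-1,0,-0.0005,0,0,0,0,-1,0,-0.0005,0,0,0,0,-1],
)

```text
time: 19.75
tool_pos: [0.539, -0.1475, 0.1245]
tcp_rot: [[0.987, 0.163, -0.0], [0.163, -0.987, -0.002], [-0.001, 0.001, -1.0]]
ft_force: [0.5, -2.9, -1.0]
opening: 0.003
```

>>> apply_moves(
  rows=[0,-0.0005,0,0,0,0,-1,0,-0.0005,0,0,0,0,-1,0,-0.0005,0,0,0,0,-1],
)

```text
time: 20.12
tool_pos: [0.539, -0.1471, 0.1245]
tcp_rot: [[0.987, 0.163, -0.0], [0.163, -0.987, -0.002], [-0.001, 0.002, -1.0]]
ft_force: [0.9, -3.4, -2.4]
opening: 0.0
```

>>> apply_moves(
  rows=[0,-0.0005,0,0,0,0,-1,0,-0.0005,0,0,0,0,-1,0,-0.0005,0,0,0,0,-1],
)

```text
time: 20.5
tool_pos: [0.539, -0.1471, 0.1245]
tcp_rot: [[0.987, 0.164, -0.0], [0.164, -0.987, -0.003], [-0.001, 0.003, -1.0]]
ft_force: [0.6, -4.7, -2.0]
opening: -0.003
```

```bash
python3 m.py w11
```

```text
t 20.5 saw [-0.0653 -0.0578  0.0295] pos [ 0.539  -0.1471  0.1245] F [-0.1943 -4.7071 -2.011 ] q [-0.3405  0.4061  1.7034 -0.0029  1.0314 -0.5033] z [-0.0002 -0.0026 -1.    ]
fence face@sample-top height if closed (np.float64(380.11537510715846), np.float64(200.97537406172594))
fence face@sample-top height if closed (np.float64(533.5946919152088), np.float64(201.65834380202722))
8139.5 (365, 142, 171, 55) [[-0.0454, -0.0242], [-0.0456, -0.0014], [0.043, 0.0017], [0.0467, -0.0254]]
```

The tool has stopped at saw y = -0.0578 (closure expected near -0.058) and the force is starting to rise. One more small step to confirm.

>>> apply_moves(
  rows=[0,-0.0006,0,0,0,0,-1,0,-0.0006,0,0,0,0,-1,0,-0.0006,0,0,0,0,-1],
)

```text
time: 20.92
tool_pos: [0.539, -0.1471, 0.1245]
tcp_rot: [[0.987, 0.164, -0.0], [0.164, -0.987, -0.004], [-0.001, 0.003, -1.0]]
ft_force: [0.3, -6.9, -2.7]
opening: 0.003
```

```bash
python3 m.py w12
```

```text
t 20.925 saw [-0.0653 -0.0578  0.0295] pos [ 0.539  -0.1471  0.1245] F [-0.7746 -6.8574 -2.7427] q [-0.3399  0.4059  1.7037 -0.0039  1.0308 -0.5023] z [-0.     -0.0035 -1.    ]
fence face@sample-top height if closed (np.float64(380.11948027464763), np.float64(201.15913071648592))
fence face@sample-top height if closed (np.float64(533.6037047032328), np.float64(201.8407740939545))
8164.5 (366, 142, 170, 55) [[-0.0456, -0.0243], [-0.0456, -0.0013], [0.0431, 0.0011], [0.0466, -0.0263]]
```

It's closed: no further motion while the force rose from 3 to 7 N. I'll back straight off, lift and check.

>>> apply_moves(
  rows=[0,0.003,0,0,0,0,-1,0,0.01,0,0,0,0,-1,0,0.025,0,0,0,0,-1,0,0.04,0,0,0,0,-1,0,0.06,-0.05,0,0,0,-1,0,0.07,-0.11,0,0,0,-1,0,0.07,-0.17,0,0,0,-1,0,0.07,-0.17,0,0,0,-1,0,0.07,-0.17,0,0,0,-1],
)

```text
time: 22.1
tool_pos: [0.5501, -0.2154, 0.2946]
tcp_rot: [[0.987, 0.163, -0.0], [0.163, -0.987, -0.002], [-0.0, 0.002, -1.0]]
ft_force: [-0.7, 0.1, 0.8]
opening: 0.005
```

```bash
python3 m.py w13
python3 - <<'E'
import cv2
from h import *
a=cv2.imread("pics/w13.png")[20:180,220:520]
t=snapshot("top")[90:220,280:410,::-1];s=snapshot("scene")[120:290,210:400,::-1]
f=lambda i,w,h:cv2.resize(i,(w,h),interpolation=cv2.INTER_CUBIC)
cv2.imwrite("pics/fin.png",np.vstack([f(a,560,300),np.hstack([f(t,280,280),f(s,280,280)])]))
cv2.imwrite("pics/fs.png",snapshot("scene")[:,:,::-1])
E
```

```text
t 22.1 saw [-0.0653 -0.127   0.1996] pos [ 0.5501 -0.2154  0.2946] F [-0.7168  0.2024  0.7513] q [-0.4438  0.2979  1.4008 -0.0015  1.4422 -0.607 ] z [-0.     -0.0017 -1.    ]
fence face@sample-top height if closed (np.float64(347.20237467906003), np.float64(81.03638694082407))
fence face@sample-top height if closed (np.float64(428.8357824656758), np.float64(85.86080460999607))
655.5 (548, 149, 27, 51) [[0.2135, -0.1392], [0.2252, -0.0759], [0.2574, -0.0785], [0.2456, -0.1445]]
1875.0 (340, 59, 90, 27) [[-0.0473, -0.0233], [-0.0461, -0.0003], [0.0445, 0.0005], [0.043, -0.0234]]
```

View pics/fin.png

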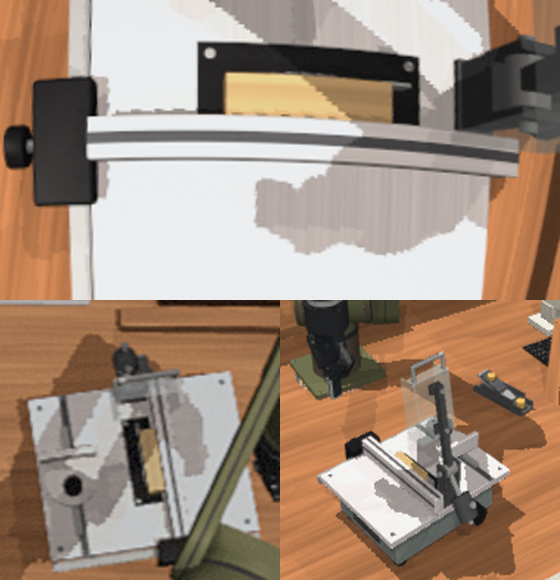

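The final views show the guard up on its stop, the sample closed between fence and blade, the mitre gauge where it was and the robot clear of everything.

```bash
python3 -c "
from plant import *
print(hand_in())"
```

```text
the job is handed in; nothing more can be done
None
```

The guard is up and stays up by itself, the fence is closed on the sample leg, and the job is handed in at about 22 s of the 51 s allowed.

- **Guard:** I lifted it slowly by its cross-bar with the shut fingertips to about 1.06 rad. It then tipped back by itself onto the upper stop. The bar's position in the wrist picture matched 1.40 rad, and the final views show it still up.
- **Fence:** I pushed its outer face at about 3 N, carrying the sample against the blade. I stopped when it no longer moved and the force rose to about 7 N. The fingers ended at y = -57.8 mm in the saw's frame, against the -58 mm expected for a 24 mm leg, and the last picture shows no visible gap.
- **Clear of everything:** The robot was well clear when I handed in, with the wrist force under about 1 N. The mitre gauge looked unmoved in the final views. I did not measure the other bystanders, but nothing touched them on any path I took.
- **Didn't go as planned:** My first forward-tilted approaches ran joints 3, 5 and 6 against their range limits. The reading for joint 6 was 2.684 against the stated 2.68, and the arm stopped there. I re-planned with a joint model fitted to the arm's readings and stayed inside the limits after that.

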